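# Seat the fat cell model on its two-peg base

## Robot

A 7-joint arm with a two-finger parallel gripper is mounted at the origin on the work surface. World frame = base frame: x ahead of the robot, y to its left, z up, the work surface at z = 0. Lengths are in mm, angles in rad, forces in N, time in s.
With the tool pointing down it reaches from about 400 to 875 mm from the base axis. Payload 4.4 kg.
Tool frame: the origin (TCP) lies at the very end of the fingers, on their centre line; the grasp point (between the pads) lies 19 mm behind it (ctrl.grasp_offset is the distance from the TCP to the grasp point, in mm); z points along the fingers, y is the line along which they close (so a half turn about z gives the same grasp; the last joint's range is limited). The gripper opens to 85 mm and grips with 20 to 120 N. Pads are 22 mm wide; open, the fingers measure 114 mm over their backs; the gripper's body (76 mm by 85 mm) begins 54 mm behind the grasp point. The pads swing forward as they close: fully open they stand 13 mm farther back than shut.
Start: joints at [1.081, 0.628, 0.038, 1.517, -0.027, 0.996, -0.02], TCP at [267.326, -592.499, 231.313] pointing down, gripper open.
Joint ranges: [-3.06, 3.06], [-0.37, 2.12], [-1.25, 1.32], [0.18, 2.47], [-1.1, 4.24], [0.23, 1.98], [-2.94, 2.94]. Speed limits (rad/s): [2.57, 2.57, 3.14, 3.14, 3.14, 3.14, 3.14].

## Interface

Orientations are given as [roll, pitch, yaw] about the fixed x, y, z axes, in that order (R = Rz(yaw) Ry(pitch) Rx(roll)).
In Python, from cell import status, cams, ctrl gives the robot as it stands.
- The arm moves only by the tool move_arm, never from a script. Its argument "plan" is a list of rows, each a list of 3 entries, a list of its own where there are three numbers: the shift along the world's x, y, z in mm, then the turn, a rotation vector about the world's x, y, z in degrees, then the opening, from 0 (shut) to 1 (fully open). In form: [[[x, y, z], [wx, wy, wz], gripper], ...]. A call has 1 to 10 rows; each row shifts and turns the commanded pose from where the row before left it; what a row does not reach is not made up. A row lasts 1/8 s, in which the tool goes at most 62.5 mm and 10.7 degrees, less where a joint would pass 70% of its speed; a pose out of reach is approached as far as the arm can. A call with a gripper value outside its range is refused whole. The fingers move at their own pace and stop on an object; the grip force is fixed at half the most. Time passes only in rows, so rows that do not move let the fingers close. It gives the time, the measured TCP pose, the force, the opening and the grip force at its end, in the units of the state.
- status.read_state(): the state, without advancing time (a new reading comes with each control period).
- cams.get_image(name): name is "scene" or "top" or "wrist"; returns the picture (384x512x3 uint8, blue, green, red); there is no depth.
- cams.camera_params(name): a dict with "K" (3x3 intrinsics, pixels), "k1" (the pictures are not rectified: a ray, as slopes to the right and down, at radius r is drawn at 1 + k1 r^2 times it, then the intrinsics apply), "pose" (4x4, takes a point from camera to world coordinates); the wrist camera has in their place "tool_from_camera" (4x4, takes a point from camera to tool coordinates, whose origin is the TCP and whose axes are the flange's). Camera axes: x right, y down, z forward; pixel columns grow to the right and rows downward; lengths in mm; the calibration is good to about 2 mm. A picture is of the moment at which its call begins: read the wrist's pose just before it. camera_params takes no time and is no camera call.
- ctrl.finish_job(): hands the job in; it is judged then, once.
The state is a dict: "clock": time; "qpos": joint angles; "qd": joint speeds; "tau": joint torques, N m; "eef_pos": TCP position; "tool_rot": TCP orientation; "force": force on the tool from outside, world axes, zero at the start; "torque": the same for the moment, N m; "width": finger opening in mm; "gripper_force": force on a finger pad.
Only numpy, scipy, OpenCV 4.12 (cv2) and the standard library are available. Lean on these libraries where they do the work, as an engineer would, in place of code of your own. Each camera call takes 0.05 s, during which the arm holds its last target. There are 200 camera calls.

## Task

Pick up the larger yellow fat cell model, the one whose foot has two holes, and seat it fully home on the wooden base with two pegs so that a peg stands in each hole (either way round). Lower it onto the pegs rather than dropping it, let go, and do not knock over the pink oesophagus standing nearby.

Things in the scene. Friction and masses are not known exactly. Their poses are not given: they have to be found in the camera images.
- fat_cell: Larger yellow fat cell model, 0.2 kg, loose. Foot 110 (x) x 60 (y) x 14 mm high with two 26 mm square through holes at x = +-36 mm; on its middle a drum 52 mm in diameter, axis along y, 40 mm thick: flat upright faces at y = +-20 mm to grip; drum centre 34 mm, top 60 mm up. Origin: centre of the foot's underside, z up. A much smaller yellow cell on a round foot is a bystander.
- peg_base: Wooden base with two metal pegs, fixed: slab 120 (x) x 76 (y) x 20 mm high; pegs 10 mm in diameter with tapered tips stand 18 mm above its top at x = +-36 mm. Origin: centre of the slab's underside, z up; the foot seats on its top, 20 mm above. A bystander base of the same slab has a single peg in the middle.
- oesophagus: Pink ribbed plastic oesophagus standing loose on the shelf: a tube 31 mm in diameter on a round foot 60 mm in diameter, 130 mm tall, about 0.15 kg, bystander. Origin: centre of its underside, z up.
There are look-alikes about, which are no part of the job. Leave any turquoise look-alike of the fat_cell alone.

How it is judged (in metres and radians):
At the end, for the whole second after the job is handed in: The fat cell's foot lies flat on the two-peg base (underside within 4 mm of the base's top, tilt under 4.5 degrees), centred within 14 mm and turned within 15 degrees of it either way round, at rest and released; the oesophagus still stands upright (tilt under 17 degrees) (z of fat_cell in the frame of peg_base between 0.016 and 0.024 m and horizontal distance between fat_cell and peg_base below 0.014 m and angle between the x axis of fat_cell and the x axis of peg_base, either way round below 0.26 rad and angle between fat_cell's own z axis and vertical below 0.08 rad and linear speed of fat_cell below 0.02 m/s and angle between oesophagus's own z axis and vertical below 0.3 rad); the robot touches nothing.
It fails at once if the oesophagus is knocked over (angle between oesophagus's own z axis and vertical above 0.6 rad).
It fails at once if the fat cell is dropped from more than 40 mm above the base's top (z of fat_cell in the frame of peg_base above 0.06 m and contact force between the fingers and fat_cell below 0.05 N).
It also fails if it takes over 38 s, if anything falls off the work surface, if the arm or the gripper's body presses on something with over 40 N, if the wrist force passes 120 N, or if a joint passes its speed limit or range.

## Working session

There is one attempt and no reset: what is moved stays moved. The work goes in short steps, Python scripts to look and compute and a tool call to move; the robot and the scene stay as the last step left them, time stands still between calls to the robot, and variables do not carry over. Pictures are saved under pics/ and viewed, at most 10 in all, crops included, and the job is handed in when it is done.

Besides the shell and the picture viewer there is one more tool, called after "Call:" by a JSON object that holds its "fn" and its "kwargs", one argument or row to a line. move_arm: Moves the arm, as the interface text tells. Its arguments: {"type":"object","properties":{"plan":{"type":"array","items":{"type":"array"}}},"required":["plan"]}

```bash
ls; mkdir -p pics
cat > h.py <<'E'
import numpy as np, cv2
from cell import status, cams, ctrl
from scipy.spatial.transform import Rotation as R
def pose(name, st=None):
    p=cams.camera_params(name)
    if name!='wrist': return p,np.array(p['pose'])
    st=st or status.read_state()
    T=np.eye(4);T[:3,:3]=R.from_euler('xyz',st['tool_rot']).as_matrix();T[:3,3]=st['eef_pos']
    return p,T@np.array(p['tool_from_camera'])
def ray(px,p,T):
    K=np.array(p['K']);d=cv2.undistortPoints(np.array([[px]],float),K,np.array([p['k1'],0,0,0,0.]))[0,0]
    return T[:3,3],T[:3,:3]@np.array([d[0],d[1],1])
def onplane(px,z,p,T):
    o,d=ray(px,p,T);return o+d*(z-o[2])/d[2]
E
python3 - <<'E'
from h import *
s=status.read_state();print(s)
a=cams.get_image('scene');b=cams.get_image('top');c=cams.get_image('wrist')
for n,i in zip(('scene','top','wrist'),(a,b,c)):
    cv2.imwrite(f'pics/{n}0.png',i);print(n,pose(n))
E
```

```text
pics
{'clock': 0.0, 'qpos': array([ 1.08117141,  0.62933057,  0.03839415,  1.51837574, -0.02701768,
        0.99632909, -0.02000372]), 'qd': array([-7.13990245e-04, -9.28870998e-05,  7.52636971e-04, -9.81747904e-05,
        7.32316541e-04, -1.92796259e-03,  2.63283389e-03]), 'tau': array([ 3.30866433e-04, -5.63388205e+01,  1.22593705e+00, -1.93443131e+01,
        1.08142468e-02,  1.04474032e-02,  6.90849788e-06]), 'eef_pos': array([ 267.10581068, -591.88129937,  230.39583799]), 'tool_rot': array([-3.13966591e+00, -1.78762624e-05,  4.23850067e-01]), 'force': array([-0.31815641, -0.20376774,  0.20492121]), 'torque': array([-0.00208257,  0.04352229, -0.02182272]), 'gripper_force': 0.0, 'width': 85.55713755114371}
scene ({'K': array([[388.3480661 ,   0.        , 255.15727607],
       [  0.        , 388.3480661 , 191.26177208],
       [  0.        ,   0.        ,   1.        ]]), 'k1': -0.12246825176191876, 'pose': array([[ 6.75009350e-01,  5.48657495e-01, -4.93292337e-01,
         1.10801641e+03],
       [ 7.37793830e-01, -4.97635292e-01,  4.56091417e-01,
        -4.65797813e+02],
      
[... 1596 characters left out ...]
l_from_camera': array([[-4.67146155e-05, -9.57294936e-01, -2.89113134e-01,
         7.25163670e+01],
       [ 9.99999711e-01,  1.74525180e-04, -7.39456802e-04,
         1.06296093e+00],
       [ 7.58335773e-04, -2.89113085e-01,  9.57294651e-01,
        -1.43168904e+02],
       [ 0.00000000e+00,  0.00000000e+00,  0.00000000e+00,
         1.00000000e+00]])}, array([[ 4.11223058e-01, -8.72347179e-01, -2.64397420e-01,
         3.33792331e+02],
       [-9.11531914e-01, -3.94266297e-01, -1.16891642e-01,
        -5.63353626e+02],
       [-2.27289757e-03,  2.89075225e-01, -9.57303686e-01,
         3.73757407e+02],
       [ 0.00000000e+00,  0.00000000e+00,  0.00000000e+00,
         1.00000000e+00]]))
```

View pics/top0.png

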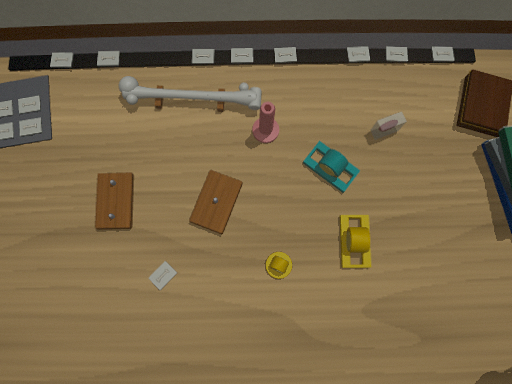

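View pics/scene0.png

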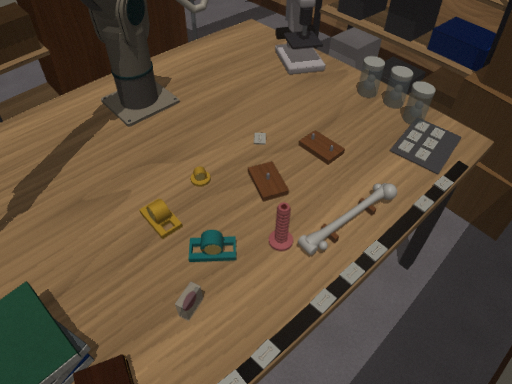

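Top view: the fat cell is at (356,241), the two-peg base at (114,201) with its pegs at about (112,183) and (111,215). The oesophagus stands at (266,125), and the single-peg base, small cell and turquoise look-alike are elsewhere. The scene view agrees.

Run:
```python
from h import *
im=cv2.imread('pics/top0.png');p,T=pose('top');hsv=cv2.cvtColor(im,cv2.COLOR_BGR2HSV)
def blobs(m,box,amin=100):
    x0,y0,x1,y1=box;k=np.zeros_like(m);k[y0:y1,x0:x1]=m[y0:y1,x0:x1]
    return [c for c in cv2.findContours(k,cv2.RETR_CCOMP,cv2.CHAIN_APPROX_NONE)[0] if cv2.contourArea(c)>amin]
def rect(c,z):
    q=np.array([onplane(a[0]+0.,z,p,T)[:2] for a in c],np.float32);return cv2.minAreaRect(q)
print('hsv table',hsv[300,120],'slab',hsv[200,105],'cell',hsv[220,345])
m=cv2.inRange(hsv,(0,90,0),(15,255,135))
for c in blobs(m,(80,160,150,240)): print('base z20',rect(c,20))
m=cv2.inRange(hsv,(22,200,60),(35,255,255))
for c in blobs(m,(320,200,390,285)):
    print('cell z0/14',rect(c,0),rect(c,14),cv2.boundingRect(c))
    
# pegs: low saturation within slab
g=cv2.inRange(hsv,(0,0,0),(180,110,255))
for c in blobs(g,(102,178,126,224),2): 
    M=c[:,0].mean(0);print('peg',M,cv2.contourArea(c),onplane(M,36,p,T))
m=cv2.inRange(hsv,(165,80,60),(180,255,255))
for c in blobs(m,(240,90,290,150)): print('oes',cv2.boundingRect(c),onplane((266,131),0,p,T))
v=np.hstack([cv2.resize(im[165:235,80:150],(400,400)),cv2.resize(im[205:275,320:390],(400,400))]);cv2.imwrite('pics/crop1.png',v)
```

```text
hsv table [ 19 110 144] slab [ 15 163 114] cell [ 26 202 167]
base z20 ((588.581298828125, 274.2406005859375), (121.85639953613281, 77.77142333984375), 0.8684519529342651)
cell z0/14 ((495.64654541015625, -234.156005859375), (62.21052551269531, 110.2672348022461), 88.76692199707031) ((494.16900634765625, -230.96484375), (61.31931686401367, 108.68763732910156), 88.76692199707031) (340, 215, 31, 53)
cell z0/14 ((459.45013427734375, -229.0115966796875), (41.08823013305664, 29.245079040527344), 88.55866241455078) ((458.49114990234375, -225.8941192626953), (40.499610900878906, 28.826147079467773), 88.55865478515625) (344, 251, 20, 15)
cell z0/14 ((499.815673828125, -218.72698974609375), (14.897015571594238, 50.96101379394531), 86.24573516845703) ((498.2784423828125, -215.75689697265625), (14.683621406555176, 50.230995178222656), 86.2457046508789) (344, 227, 8, 25)
cell z0/14 ((536.4412231445312, -232.24942016601562), (25.651994705200195, 33.69114303588867), 3.8905599117279053) ((534.3792724609375, -229.08554077148438), (25.28455924987793, 33.20848083496094), 3.8907623291015625) (345, 216, 17, 13)
peg [111.26666667 215.66666667] 20.5 [552.86868964 273.58646087  36.        ]
peg [112.33333333 182.2       ] 18.5 [624.02476768 274.87640905  36.        ]
```

View pics/crop1.png

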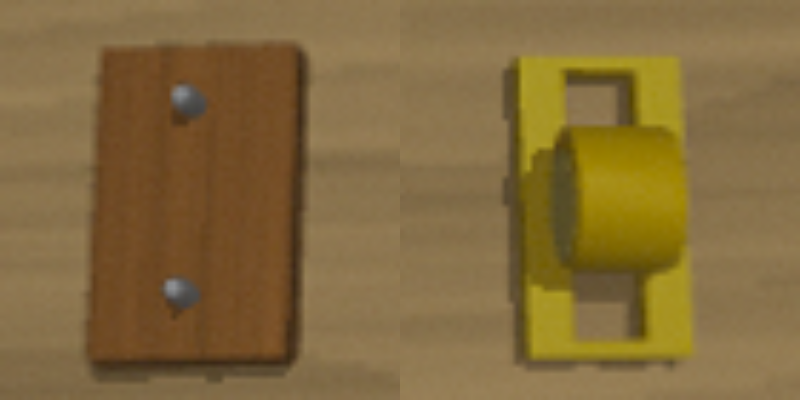

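Call:
{"fn": "move_arm", "kwargs": {
  "plan": [
    [[28,45,0],[0,0,-3],1],
    [[28,45,0],[0,0,-3],1],
    [[28,45,0],[0,0,-3],1],
    [[28,45,0],[0,0,-3],1],
    [[28,45,0],[0,0,-3],1],
    [[28,45,0],[0,0,-3],1],
    [[28,45,0],[0,0,-3],1],
    [[32,45,0],[0,0,-3.2],1],
    [[0,0,0],[0,0,0],1],
    [[0,0,0],[0,0,0],1]
  ]
}}

```text
clock: 1.4
eef_pos: [494.9, -232.8, 231.1]
tool_rot: [3.141, 0.001, 0.002]
force: [-0.5, -0.1, 0.7]
width: 85.3
gripper_force: 0.0
```

Run:
```python
from h import *
s=status.read_state();im=cams.get_image('wrist');cv2.imwrite('pics/w1.png',im)
print(s['eef_pos'],s['tool_rot'],s['force'])
p,T=pose('wrist',s);hsv=cv2.cvtColor(im,cv2.COLOR_BGR2HSV)
m=cv2.inRange(hsv,(22,150,50),(35,255,255))
cs,h=cv2.findContours(m,cv2.RETR_CCOMP,cv2.CHAIN_APPROX_NONE)
for i,c in enumerate(cs):
    if cv2.contourArea(c)<100: continue
    for z in (0,14):
        q=np.array([onplane(a[0]+0.,z,p,T)[:2] for a in c],np.float32);print(i,h[0][i][3],z,cv2.boundingRect(c),cv2.minAreaRect(q))
```

```text
[ 494.86634312 -232.8065581   231.0879648 ] [3.14108931e+00 9.64837949e-04 2.00085132e-03] [-0.54897884 -0.10305956  0.65949478]
0 -1 0 (89, 174, 50, 47) ((447.43450927734375, -68.26521301269531), (57.582275390625, 57.72907638549805), 81.84413146972656)
0 -1 14 (89, 174, 50, 47) ((451.94744873046875, -74.46577453613281), (55.4278450012207, 55.569156646728516), 81.8441390991211)
27 0 0 (95, 185, 31, 16) ((454.3257141113281, -65.01266479492188), (35.176910400390625, 16.488536834716797), 61.51087951660156)
27 0 14 (95, 185, 31, 16) ((458.5809326171875, -71.33499145507812), (33.860652923583984, 15.871695518493652), 61.50980758666992)
31 -1 0 (227, 106, 58, 102) ((493.65875244140625, -232.89334106445312), (61.83388137817383, 114.51673126220703), 88.75492095947266)
31 -1 14 (227, 106, 58, 102) ((496.4422302246094, -232.93441772460938), (59.520381927490234, 110.23210906982422), 88.75492095947266)
40 31 0 (242, 187, 25, 14) ((452.50677490234375, -232.15252685546875), (15.652721405029297, 27.722492218017578), 0.1123586893081665)
40 31 14 (242, 187, 25, 14) ((456.8299255371094, -232.22132873535156), (15.067045211791992, 26.685258865356445), 0.11239469796419144)
63 31 0 (240, 159, 35, 11) ((487.1497802734375, -235.55767822265625), (11.442368507385254, 38.13240432739258), 0.1275472342967987)
63 31 14 (240, 159, 35, 11) ((490.1766662597656, -235.4990234375), (11.01425838470459, 36.7056884765625), 0.1276247799396515)
144 31 0 (242, 111, 28, 28) ((530.81005859375, -233.6804656982422), (29.024049758911133, 29.42416763305664), 0.10884199291467667)
144 31 14 (242, 111, 28, 28) ((532.2034912109375, -233.6920623779297), (27.938093185424805, 28.32327651977539), 0.10889118164777756)
```

View pics/w1.png

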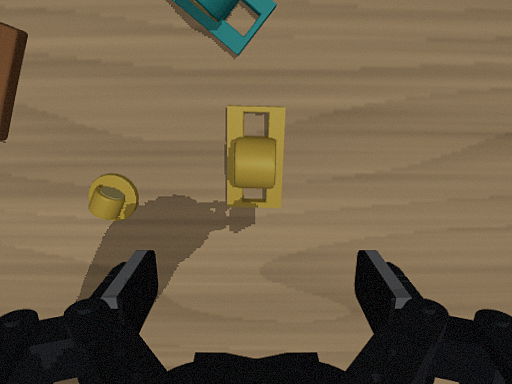

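The wrist view shows the fat cell squarely below the gripper (columns 227–285, rows 106–208). Its foot measures 110×59.5 mm at z=14, centred at (496,-233), which agrees with the top view. I'll descend and grip it.

Call:
{"fn": "move_arm", "kwargs": {
  "plan": [
    [[1.5,0,-45],[0,0,-0.5],1],
    [[0,0,-45],[0,0,0],1],
    [[0,0,-45],[0,0,0],1],
    [[0,0,-40],[0,0,0],1],
    [[0,0,-25],[0,0,0],1],
    [[0,0,-11],[0,0,0],1],
    [[0,0,0],[0,0,0],1],
    [[0,0,0],[0,0,0],0],
    [[0,0,0],[0,0,0],0],
    [[0,0,0],[0,0,0],0]
  ]
}}

```text
clock: 2.7
eef_pos: [497.5, -232.8, 21.4]
tool_rot: [3.141, -0.002, -0.007]
force: [-0.8, 0.0, 4.0]
width: 39.1
gripper_force: 60.7
```

Call:
{"fn": "move_arm", "kwargs": {
  "plan": [
    [[0,0,0],[0,0,0],0],
    [[0,0,0],[0,0,0],0],
    [[0,0,0],[0,0,0],0],
    [[0,0,0],[0,0,0],0]
  ]
}}

```text
clock: 3.2
eef_pos: [497.6, -232.8, 21.4]
tool_rot: [3.141, -0.002, -0.007]
force: [-0.4, -0.3, 6.7]
width: 39.4
gripper_force: 61.1
```

Call:
{"fn": "move_arm", "kwargs": {
  "plan": [
    [[0,0,15],[0,0,0],0],
    [[0,0,35],[0,0,0],0],
    [[0,0,40],[0,0,0],0],
    [[0,20,10],[0,0,0],0],
    [[9,40,0],[0,0,0.5],0],
    [[9,45,0],[0,0,0.5],0],
    [[9,45,0],[0,0,0.5],0],
    [[9,45,0],[0,0,0],0],
    [[9,45,0],[0,0,0],0],
    [[9,45,0],[0,0,0],0]
  ]
}}

```text
clock: 4.45
eef_pos: [550.9, 54.1, 121.1]
tool_rot: [-3.142, -0.001, 0.019]
force: [-0.4, 0.0, -1.5]
width: 39.5
gripper_force: 60.7
```

Call:
{"fn": "move_arm", "kwargs": {
  "plan": [
    [[9,45,0],[0,0,0],0],
    [[9,45,0],[0,0,0],0],
    [[9,45,0],[0,0,0],0],
    [[8,45,0],[0,0,0],0],
    [[3,29,0],[0,0,0],0],
    [[0,13,0],[0,0,0],0],
    [[0,0,0],[0,0,0],0],
    [[0,0,0],[0,0,0],0],
    [[0,0,0],[0,0,0],0]
  ]
}}

```text
clock: 5.58
eef_pos: [589.1, 272.5, 120.5]
tool_rot: [3.141, -0.0, 0.016]
force: [-0.3, 0.2, -1.3]
width: 39.1
gripper_force: 60.7
```

Run:
```python
from h import *
s=status.read_state();im=cams.get_image('wrist');t=cams.get_image('top');a=cams.get_image('scene')
print(s['eef_pos'],s['tool_rot'],s['force'],s['width'])
cv2.imwrite('pics/w2.png',im);cv2.imwrite('pics/s2.png',a);cv2.imwrite('pics/t2.png',t)
x=np.hstack([im,cv2.resize(a[80:230,210:410],(512,384))]);cv2.imwrite('pics/v2.png',cv2.resize(x,(800,300)))
```

```text
[589.13838811 272.49796815 120.52487819] [ 3.14068929e+00 -7.67558375e-06  1.64133149e-02] [-0.30545444  0.18916578 -1.31206744] 39.104213895920424
```

View pics/v2.png

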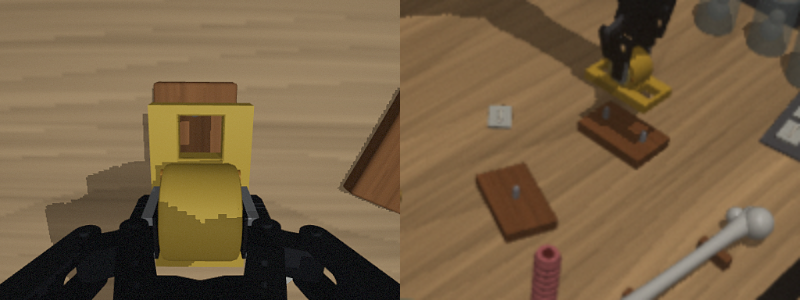

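The cell hangs level over the two-peg base. In the wrist view the foot's front edge is at about row 134, columns 191–324, and the slab's far edge is at about row 105. Next I'll measure the foot against the slab.

Run:
```python
from h import *
im=cv2.imread('pics/w2.png');s=status.read_state();p,T=pose('wrist',s);hsv=cv2.cvtColor(im,cv2.COLOR_BGR2HSV)
y=cv2.inRange(hsv,(22,150,40),(35,255,255)); w=cv2.inRange(hsv,(0,120,0),(17,255,150))
zt=s['eef_pos'][2]-21.4+14
def ext(m,rows): return [(np.where(m[r,150:350])[0][[0,-1]]+150).tolist() for r in rows]
rows=[145,165,185];e=ext(y,rows);print(e)
for r,(a,b) in zip(rows,e): print('foot',onplane((a,r),zt,p,T)[:2],onplane((b+1,r),zt,p,T)[:2])
for c in (205,255,310):
    r=np.where(y[:200,c])[0][0];print('front',r,onplane((c,r),zt,p,T)[:2])
    r=np.where(w[:200,c])[0] ;print('slab far',r[0],onplane((c,r[0]),20,p,T)[:2]) if len(r) else 0
rows=[115,122]
for r,(a,b) in zip(rows,ext(w,rows)): print('slab',a,b,onplane((a,r),20,p,T)[:2],onplane((b+1,r),20,p,T)[:2])
h=np.argwhere(y[140:210,220:295]==0);print('hole rc',h.min(0)+[140,220],h.max(0)+[140,220])
lo,hi=h.min(0)+[140,220],h.max(0)+[141,221]
print('hole',onplane((lo[1],lo[0]),zt,p,T)[:2],onplane((hi[1],lo[0]),zt,p,T)[:2])
```

```text
[[190, 323], [190, 322], [191, 321]]
foot [637.80850421 302.38821251] [638.86205565 242.77948022]
foot [628.71436809 302.71807483] [629.77654729 242.56603948]
foot [619.3196879  302.60818962] [620.38434479 242.33434306]
front 132 [643.66172981 295.56436332]
slab far 105 [651.04663798 308.77679191]
front 132 [644.01860221 273.56982321]
slab far 105 [651.59042852 273.92905695]
front 132 [644.47942993 249.37632128]
slab 197 302 [644.11085994 314.56083686] [645.39129621 240.11444232]
slab 197 302 [639.24804581 314.69972343] [640.538492   239.84906068]
hole rc [140 221] [209 294]
hole [640.24668563 288.5530916 ] [640.82691639 255.81217581]
```

Call:
{"fn": "move_arm", "kwargs": {
  "plan": [
    [[1,3,-15],[0,0,0],0],
    [[0,0,-20],[0,0,0],0],
    [[0,0,-14],[0,0,0],0],
    [[0,0,-4],[0,0,0],0],
    [[0,0,0],[0,0,0],0],
    [[0,0,0],[0,0,0],0]
  ]
}}

```text
clock: 6.48
eef_pos: [590.3, 277.7, 67.9]
tool_rot: [-3.141, -0.001, 0.019]
force: [-0.3, 0.1, -1.4]
width: 39.4
gripper_force: 60.7
```

Run:
```python
from h import *
s=status.read_state();im=cams.get_image('wrist');a=cams.get_image('scene')
print(s['eef_pos'],s['tool_rot'],s['force'],s['width'])
cv2.imwrite('pics/w3.png',im);cv2.imwrite('pics/s3.png',a)
x=np.hstack([cv2.resize(im[110:230,170:350],(600,400)),cv2.resize(a[100:180,280:360],(400,400))]);cv2.imwrite('pics/v3.png',cv2.resize(x,(800,320)))
p,T=pose('wrist',s)
zt=s['eef_pos'][2]-7.4
K=np.array(p['K'])
def proj(P):
    c=np.linalg.inv(T)@np.append(P,1.);u=c[:2]/c[2];u=u*(1+p['k1']*(u@u));return K[:2,:2]@u+K[:2,2]
for c in ((588.5,274.2),(591,277.3)):
    print(c,[((proj((c[0]+35.9,c[1]+.6,z))-[170,110])*[480/180,320/120]).round() for z in (20,38)])
```

```text
[590.33725061 277.65078292  67.86808073] [-3.14119148e+00 -1.12730208e-03  1.88071887e-02] [-0.29337004  0.09761916 -1.40256722] 39.39852600472668
(588.5, 274.2) [array([239., 135.]), array([240., 153.])]
(591, 277.3) [array([225., 123.]), array([224., 140.])]
```

View pics/v3.png

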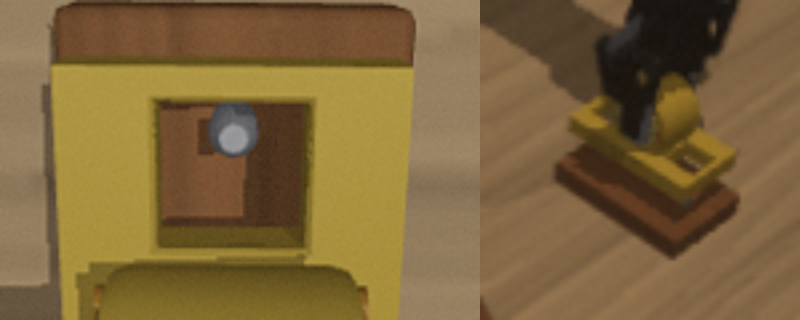

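The front peg's tip shows inside the hole at crop (233,137); the hole's rim spans columns 152–310 and its far edge is at row 98. Sideways is centred; I'll compute the offset.

Run:
```python
from h import *
s=status.read_state();p,T=pose('wrist',s);zt=s['eef_pos'][2]-7.4
f=lambda u,v,z:onplane((170+u*180/480,110+v*120/320),z,p,T)[:2].round(1)
print('peg',f(233,137,38),'hole far L/R',f(152,98,zt),f(313,98,zt),'near',f(154,252,zt),f(308,252,zt),'front',f(231,66,zt),'slab far',f(231,8,20))
```

```text
peg [627.5 276.3] hole far L/R [638.5 290.1] [639.  263.2] near [611.4 289.9] [611.9 262.9] front [644.1 277. ] slab far [650.9 277.1]
```

Call:
{"fn": "move_arm", "kwargs": {
  "plan": [
    [[2,0,0],[0,0,0],0],
    [[0,0,-5],[0,0,0],0],
    [[0,0,-5],[0,0,0],0],
    [[0,0,-5],[0,0,0],0],
    [[0,0,-5],[0,0,0],0],
    [[0,0,-3],[0,0,0],0],
    [[0,0,-1],[0,0,0],0],
    [[0,0,0],[0,0,0],0]
  ]
}}

```text
clock: 7.58
eef_pos: [591.9, 277.5, 43.3]
tool_rot: [-3.142, -0.0, 0.019]
force: [-0.2, 0.4, -1.6]
width: 39.2
gripper_force: 60.7
```

Call:
{"fn": "move_arm", "kwargs": {
  "plan": [
    [[0,0,-1],[0,0,0],0],
    [[0,0,-0.5],[0,0,0],0],
    [[0,0,-0.5],[0,0,0],0],
    [[0,0,0],[0,0,0],0]
  ]
}}

```text
clock: 8.07
eef_pos: [591.9, 277.5, 41.5]
tool_rot: [-3.142, -0.0, 0.019]
force: [-0.4, 0.9, 0.7]
width: 39.1
gripper_force: 60.9
```

The base is starting to take the weight at the expected height (41.5 mm), so I'll release and retreat.

Call:
{"fn": "move_arm", "kwargs": {
  "plan": [
    [[0,0,-0.5],[0,0,0],0],
    [[0,0,0],[0,0,0],0.8],
    [[0,0,0],[0,0,0],1],
    [[0,0,0],[0,0,0],1],
    [[0,0,0],[0,0,0],1],
    [[0,0,0],[0,0,0],1],
    [[0,0,15],[0,0,0],1],
    [[0,0,40],[0,0,0],1],
    [[0,0,50],[0,0,0],1],
    [[0,0,50],[0,0,0],1]
  ]
}}

```text
clock: 9.32
eef_pos: [591.9, 277.4, 198.4]
tool_rot: [-3.141, -0.001, 0.019]
force: [0.7, -0.2, -0.5]
width: 85.5
gripper_force: 0.0
```

Call:
{"fn": "move_arm", "kwargs": {
  "plan": [
    [[-20,0,20],[0,0,0],1],
    [[0,0,0],[0,0,0],1],
    [[0,0,0],[0,0,0],1]
  ]
}}

```text
clock: 9.7
eef_pos: [571.9, 277.4, 215.6]
tool_rot: [3.141, 0.0, 0.019]
force: [-0.3, -0.2, -0.4]
width: 85.1
gripper_force: 0.0
```

Run:
```python
from h import *
s=status.read_state();im=cams.get_image('wrist');a=cams.get_image('scene')
print(s['eef_pos'],s['tool_rot'],s['force'],s['width'])
x=np.hstack([cv2.resize(im[60:260,130:380],(500,400)),cv2.resize(a[90:250,240:400],(400,400))]);cv2.imwrite('pics/v4.png',cv2.resize(x,(800,356)))
p,T=pose('wrist',s);hsv=cv2.cvtColor(im,cv2.COLOR_BGR2HSV)
m=cv2.inRange(hsv,(22,150,50),(35,255,255));c=max(cv2.findContours(m,0,cv2.CHAIN_APPROX_NONE)[0],key=cv2.contourArea)
for z in (20,34): print(cv2.minAreaRect(np.array([onplane(q[0]+0.,z,p,T)[:2] for q in c],np.float32)))
```

```text
[571.85710552 277.3518317  215.64278818] [3.14138788e+00 2.46952421e-06 1.88663172e-02] [-0.29181884 -0.1855789  -0.38365708] 85.14098746858889
((588.220947265625, 276.485107421875), (114.22078704833984, 62.5219841003418), 0.5599841475486755)
((590.5626220703125, 276.52154541015625), (109.50106048583984, 59.93849563598633), 0.5600048303604126)
```

View pics/v4.png

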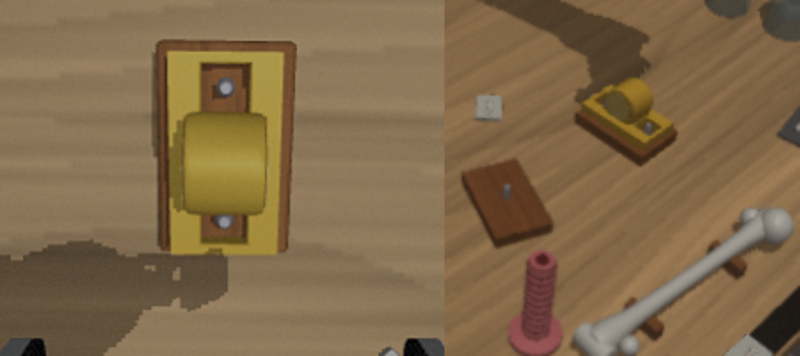

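The foot lies flat on the slab with a peg standing in each hole (crop (227,88) and (224,221)). It measures 109.5×60 mm at z=34, centred at (590.6,276.5). The oesophagus is upright and the gripper is clear.

```bash
python3 -c "from cell import ctrl;print(ctrl.finish_job())"
```

```text
the job is handed in; nothing more can be done
None
```

The fat cell is seated flat on the two-peg base with a peg in each hole and released, the oesophagus is still upright, and the job was handed in at about 10 s; no verdict was returned.

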